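Hang the bracket on the mould post and hold the sprung keeper at its stop

TASK

Take the bracket whose eye is large enough and hang it by that eye on the upright post of the mould fixture, flat down on the base plate, and let go of it while the keeper arm is still at rest. Then swing the sprung keeper arm round by its upright handle pin, against its spring, until it is fully at its stop over the post, and finish while still holding it there so the locking pin can be fitted: do not let the arm go. Leave the bracket with the small hole, the hammer, the spray can and the steel block where they are.

Things in the scene. Friction and masses are not known exactly. Their poses are not given: they have to be found in the camera images.
- fixture: The mould fixture, fixed to the bench: a dark steel base plate 160 (x) x 250 (y) x 30 mm high; origin at the centre of its underside, z up. On it, at x=0 y=0, stands the post; at x=0 y=-100 mm stands the grey pivot body (48 mm diameter, up to 76 mm above the bench, a coil spring round it) that carries the keeper arm. A stop lug at x=-15 y=-81 mm is 94 mm high.
- post_foot (a point): Where the axis of the upright round steel post meets the top of the base plate (30 mm above the bench). The post is 14 mm in diameter and 45 mm tall, its top 6 mm tapering to 8 mm.
- pivot (a point): Point on the keeper arm's vertical hinge axis, level with the arm's underside (80 mm above the bench). The arm is an aluminium bar 20 mm wide, 10 mm thick (80 to 90 mm above the bench), its end 155 mm from the pivot axis; round hub 32 mm in diameter, up to 102 mm above the bench.
- keeper (a joint): Angle of the keeper arm in rad: 0 at rest (held there by its spring), 1.0 at its hard stop. Grows anticlockwise seen from above. At the stop the arm points along the fixture's +y, 5 mm above the post's tip; at rest, 1.0 rad clockwise of that. The spring needs 3 N at the handle pin to start and 9 N at the stop, and throws the arm back if it is let go.
- handle (a point): Point on the axis of the keeper arm's handle pin, 120 mm above the bench. The pin is an upright dark steel round, 16 mm in diameter, 90 to 138 mm above the bench, 150 mm from the pivot axis; it may be pinched or pushed and moves with the arm.
- bracket: The bracket to hang, loose, aluminium, 0.10 to 0.19 kg, lying on the bench: a flat plate 110 (x) x 40 (y) x 8 mm with an upright rib on top. Origin at the centre of the plate's underside, z up. The rib runs from x=-34 to +10 mm at y=0, 8 mm thick, up to 40 mm above the underside; balance point at about x=-5 mm. The eye is a 24 mm through hole at x=+35 mm, y=0.
- bracket_eye (a point): Centre of the bracket's 24 mm eye, level with the plate's underside.
- small_eye_bracket: A bystander: a bracket of the same outline, but its hole is only 9 mm and does not fit the post. Origin at the centre of the plate's underside. Either bracket may lie in either place. Leave it alone.
- hammer: A bystander: hammer 260 mm long lying on the bench, along its x; origin on its underside.
- spray_can: A bystander: upright spray can, 52 mm diameter, 150 mm tall; origin at the centre of its underside.
- steel_block: A bystander: steel block 60 x 45 x 45 mm; origin at the centre of its underside.
There are look-alikes about, which are no part of the job. Leave any blue or turquoise look-alike of the bracket alone.

How it is judged:
By the outcome, as a careful person would: the job done as asked, in the order asked, and still so for the second after the job is handed in, while the arm keeps its last pose, push and grip.
It also fails if it takes over 58 s, if anything falls off the work surface, if the arm or the gripper's body presses on something with over 40 N, if the wrist force passes 120 N, or if a joint passes its speed limit or range.

ROBOT

A 7-joint arm with a two-finger parallel gripper is mounted at the origin on the work surface. World frame = base frame: x ahead of the robot, y to its left, z up, the work surface at z = 0. Lengths are in m, angles in rad, forces in N, time in s.
With the tool pointing down it reaches from about 0.425 to 0.95 m from the base axis. Payload 4.7 kg.
Tool frame: the origin (TCP) lies between the finger pads; the fingertips stand 25 mm ahead of it and the grasp point (between the pads) lies 6 mm ahead of it; z points along the fingers, y is the line along which they close (so a half turn about z gives the same grasp; the last joint's range is limited). The gripper opens to 85 mm and grips with 20 to 120 N. Pads are 22 mm wide; open, the fingers measure 114 mm over their backs; the gripper's body (76 mm by 85 mm) begins 54 mm behind the grasp point. The pads swing forward as they close: fully open they stand 13 mm farther back than shut.
Start: joints at [1.301, 0.469, -0.049, 1.532, 0.024, 1.141, -0.082], TCP at [0.161, -0.656, 0.256] pointing down, gripper open.
Joint ranges: [-2.59, 2.59], [-0.33, 1.99], [-1.39, 1.29], [0.1, 2.45], [-1.04, 4.18], [0.21, 1.99], [-2.66, 2.66]. Speed limits (rad/s): [2.57, 2.57, 3.14, 3.14, 3.14, 3.14, 3.14].

INTERFACE

Orientations are given as a 3x3 rotation matrix whose columns are the frame's x, y, z axes.
In Python, from rig import * gives the robot as it stands. Calls block until the motion is done:
- movep(position, orientation): joint-space move of the TCP to a pose.
- move_l(position, attitude=None, feed=0.15, until_force=None): straight line of the TCP; attitude=None keeps the orientation; feed is the mean speed in m/s. With until_force (N) it stops when the force on the tool has changed by that much, and returns True; else False.
- move_joints(angles): joint-space move.
- command_gripper(opening, newtons=None): finger opening in m; newtons is the grip in N (None keeps the last); returns when the fingers have stopped.
- sleep(seconds).
- inverse_kinematics(position, orientation): joint angles nearest the present ones, or None.
- sense(): the state.
- camera(name): name is "side" or "top" or "wrist"; returns (picture, depth): 480x640x3 uint8, red, green, blue; 480x640 float32, m along the optical axis (not along the pixel's ray), 0 where there is no reading.
- camera_params(name): a dict with "K" (3x3 intrinsics, pixels), "dist" ([k1, k2, p1, p2, k3] as OpenCV has them; the pictures are not rectified), "position" and "rotation" of the camera in the world; the wrist camera has in their place "tool_from_camera" (4x4, takes a point from camera to tool coordinates, whose origin is the TCP and whose axes are the flange's). Camera axes: x right, y down, z forward; pixel columns grow to the right and rows downward; lengths in m; the calibration is good to about 2 mm. A picture is of the moment at which its call begins: read the wrist's pose just before it. camera_params takes no time and is no camera call.
A pose or a line that the arm cannot do raises Unreachable and nothing moves.
- finish_job(): hands the job in, once; it reports no verdict.
The state is a dict: "time_s": time; "joint_pos": joint angles; "qd": joint speeds; "joint_efforts": joint torques, N m; "position": TCP position; "tcp_rot": TCP orientation; "wrist_force": force on the tool from outside, world axes, zero at the start; "ft_torque": the same for the moment, N m; "finger_gap": finger opening in m.
Only numpy, scipy, OpenCV 4.12 (cv2) and the standard library are available. Lean on these libraries where they do the work, as an engineer would, in place of code of your own. Each camera call takes 0.05 s, during which the arm holds its last target. There are 200 camera calls.

## Working session

There is one attempt and no reset: what is moved stays moved. The work goes in short steps, each a Python script; the robot and the scene stay as the last script left them, time stands still between calls to the robot, and variables do not carry over. Pictures are saved under pics/ and viewed, on a budget of 10 in all, crops included, one or two more only if the job needs it, and the job is handed in when it is done.

```bash
ls; mkdir -p pics; python3 - <<'E'
from rig import *
import numpy as np,cv2,pickle
for n in ("top","side"):
    p,d=camera(n); c=camera_params(n)
    cv2.imwrite(f"pics/{n}0.png",p[:,:,::-1]); np.savez(f"{n}0.npz",p=p,d=d); pickle.dump(c,open(f"{n}0.pkl","wb"))
    print(n,c)
print(sense()["time_s"])
E
```

```text
pics
top {'K': array([[572.44576583,   0.        , 320.62523486],
       [  0.        , 572.44576583, 247.24236176],
       [  0.        ,   0.        ,   1.        ]]), 'dist': array([-0.01122427,  0.        ,  0.        ,  0.        ,  0.        ]), 'position': array([ 0.37257302, -0.0158645 ,  1.34534515]), 'rotation': array([[ 0.00494442, -0.99445518,  0.10504499],
       [-0.99998331, -0.00523104, -0.0024532 ],
       [ 0.00298909, -0.10503111, -0.99446444]])}
side {'K': array([[505.31951088,   0.        , 328.7021938 ],
       [  0.        , 505.31951088, 242.28656956],
       [  0.        ,   0.        ,   1.        ]]), 'dist': array([-0.07904412,  0.        ,  0.        ,  0.        ,  0.        ]), 'position': array([0.30834886, 1.03897092, 0.91780564]), 'rotation': array([[-0.97992426, -0.13032744,  0.15087481],
       [-0.19896091,  0.5907959 , -0.78190457],
       [ 0.0127674 , -0.79622545, -0.6048653 ]])}
0.1
```

View pics/top0.png

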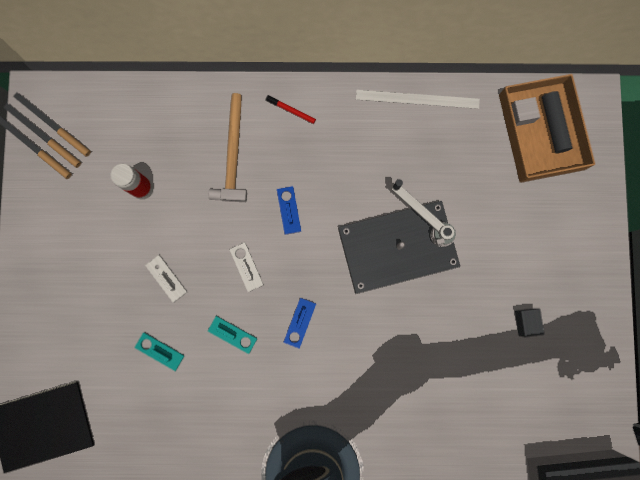

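View pics/side0.png

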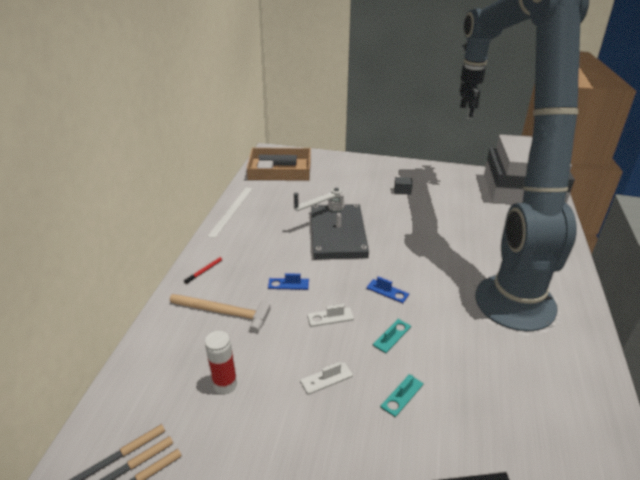

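The top view shows two grey-white brackets, at (246,267) with a big hole near (240,254), and at (166,278) with what looks like a small hole. The blue and teal ones are look-alikes. The fixture plate is at about (400,246), the post near (400,243), the pivot at (447,234) and the handle at (395,184). I'll confirm these in one enlarged crop.

```bash
cat > h.py <<'E'
import numpy as np,cv2,pickle
def ray(c,uv):
    q=cv2.undistortPoints(np.array([[uv]],float),c["K"],c["dist"])[0,0]
    return c["position"],c["rotation"]@np.array([q[0],q[1],1])
def at_z(c,uv,z):
    p,r=ray(c,uv); return p+r*(z-p[2])/r[2]
def proj(c,P):
    R=c["rotation"].T
    return cv2.projectPoints(np.atleast_2d(P).astype(float),cv2.Rodrigues(R)[0],-R@c["position"],c["K"],c["dist"])[0][:,0]
E
python3 - <<'E'
import numpy as np,cv2
p=np.load("top0.npz")["p"][:,:,::-1]
a=cv2.resize(p[235:310,135:275],None,fx=5.5,fy=5.5,interpolation=cv2.INTER_CUBIC)[:, :770]
cv2.imwrite("pics/c1.png",a)
b=cv2.resize(p[168:300,330:470],None,fx=4.5,fy=4.5,interpolation=cv2.INTER_CUBIC)
cv2.imwrite("pics/c2.png",b); print(a.shape,b.shape)
E
```

```text
(412, 770, 3) (594, 630, 3)
```

View pics/c1.png

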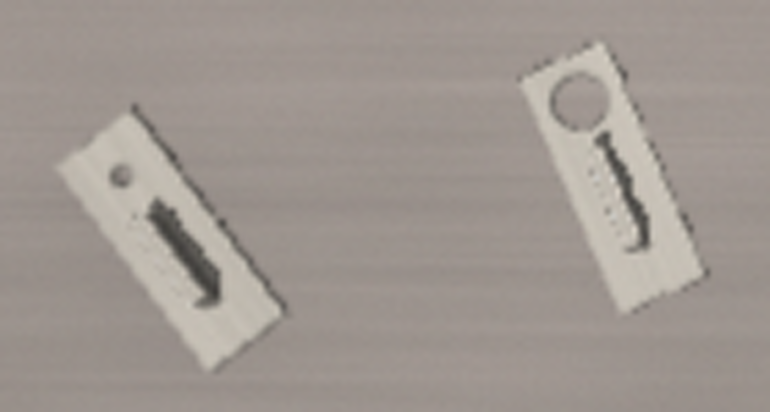

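View pics/c2.png

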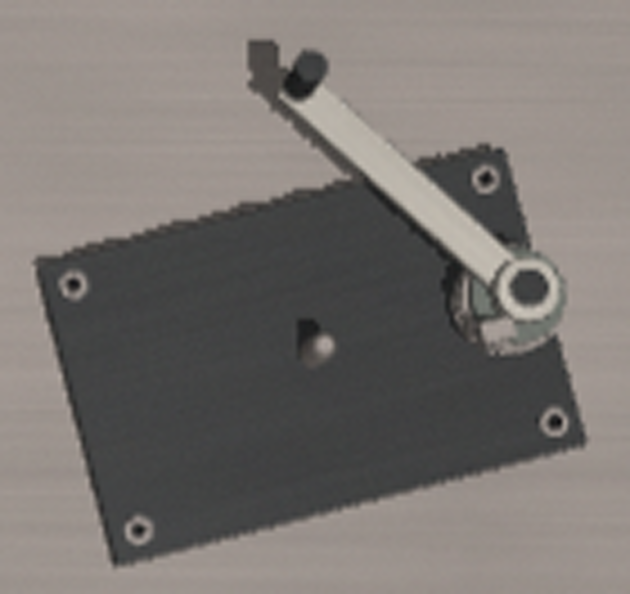

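The right-hand bracket in the crop, full image (246,267), has the 24 mm eye at crop (580,100). The left one's hole is tiny, so it is the bystander. In the fixture crop, the screws are at (74,285), (485,178), (554,422) and (138,530), the post tip at (319,347), the hub at (528,288) and the handle top at (312,67).

```bash
cat > meas.py <<'E'
from h import *
c=pickle.load(open("top0.pkl","rb")); d=np.load("top0.npz")["d"]
A=lambda x,y:((x+.5)/5.5-.5+135,(y+.5)/5.5-.5+235)
B=lambda x,y:((x+.5)/4.5-.5+330,(y+.5)/4.5-.5+168)
def show(n,uv,z):
    P=at_z(c,uv,z); print(n,P.round(4)); return P
bc=[show("bc",A(*p),.008) for p in [(519,79),(602,40),(708,275),(625,313)]]
eye=show("eye",A(580,100),.008)
ctr=np.mean(bc,0); ax=(bc[0]+bc[1]-bc[2]-bc[3])/2
print("bracket ctr",ctr,"len",np.linalg.norm(ax),"wid",np.linalg.norm(bc[0]-bc[1]),"yaw",np.arctan2(ax[1],ax[0]),"eye off",(eye-ctr)@ax/np.linalg.norm(ax))
pc=[show("pc",B(*p),.03) for p in [(37,258),(500,147),(585,442),(114,566)]]
sc=[show("sc",B(*p),.03) for p in [(74,285),(485,178),(554,422),(138,530)]]
for q in (pc,sc):
    y=(q[0]+q[3]-q[1]-q[2])/2; x=(q[0]+q[1]-q[2]-q[3])/2
    print("fix",np.mean(q,0),np.linalg.norm(x),np.linalg.norm(y),"yaw",np.arctan2(-y[0],y[1]),np.arctan2(x[1],x[0]))
post=show("post",B(319,347),.075); piv=show("piv",B(528,288),.102); han=show("han",B(312,67),.138)
v=(post-piv);print("post-piv",np.linalg.norm(v[:2]),np.arctan2(-v[0],v[1]));v=(han-piv);print("han-piv",np.linalg.norm(v[:2]),np.arctan2(-v[0],v[1]))
E
python3 meas.py
```

```text
bc [0.5087 0.1961 0.008 ]
bc [0.5256 0.1609 0.008 ]
bc [0.4255 0.1141 0.008 ]
bc [0.4093 0.149  0.008 ]
eye [0.4998 0.1698 0.008 ]
bracket ctr [0.46726315 0.15502161 0.008     ] len 0.11024082551650147 wid 0.038990107463161235 yaw 0.4399994405004605 eye off 0.03574280280019193
pc [ 0.5637 -0.0588  0.03  ]
pc [ 0.6232 -0.2988  0.03  ]
pc [ 0.4701 -0.3398  0.03  ]
pc [ 0.4056 -0.0983  0.03  ]
sc [ 0.5498 -0.0779  0.03  ]
sc [ 0.6069 -0.2908  0.03  ]
sc [ 0.4803 -0.3241  0.03  ]
sc [ 0.424  -0.1106  0.03  ]
fix [ 0.51565403 -0.19892171  0.03      ] 0.160750918595252 0.24862628156096045 yaw 0.2519227088504767 0.2530502168570577
fix [ 0.51522776 -0.20081383  0.03      ] 0.13045496685678598 0.22061901884912474 yaw 0.25988145316567435 0.25581532494331144
post [ 0.5134 -0.1974  0.075 ]
piv [ 0.5398 -0.2958  0.102 ]
han [ 0.6408 -0.1864  0.138 ]
post-piv 0.1018800759983334 0.2628937914508828
han-piv 0.14889186036168267 -0.7455254944327965
```

```bash
cat >> h.py <<'E'
def Rt(t): return np.array([[-np.sin(t),np.cos(t),0],[np.cos(t),np.sin(t),0],[0,0,-1]])
FIX=np.array([0.5148,-0.1995]); YAW=0.256
def fx(x,y): c,s=np.cos(YAW),np.sin(YAW); return FIX+np.array([c*x-s*y,s*x+c*y])
BY=0.44; BC=np.array([.4671,.1550])
def bx(r): return BC+r*np.array([np.cos(BY),np.sin(BY)])
E
python3 - <<'E'
from rig import *
from h import *
q0=sense()["joint_pos"]
for k in (-1,1):
    t=BY+k*np.pi/2
    for nm,p,a in (("grasp",[*bx(-.006),.038],t),("place",[*fx(-.029,.029),.08],t+YAW-.8-BY),("place0",[*fx(-.041,0),.08],t+YAW-BY)):
        q=inverse_kinematics(p,Rt(a)); print(k,nm,None if q is None else np.round(q,2))
for k in (0,1):
  for th in (0,.5,1.03):
    a=YAW+np.pi/2-1+th; piv=fx(0,-.1); p=piv+.15*np.array([np.cos(a),np.sin(a)])
    q=inverse_kinematics([*p,.12],Rt(a+np.pi/2+k*np.pi)); print("h",k,th,p.round(3),None if q is None else np.round(q,2))
E
```

```text
-1 grasp [ 0.05  0.56 -0.58  2.13  0.53  0.6  -2.03]
-1 place [ 0.38  0.45 -0.14  2.07  0.1   0.63 -1.93]
-1 place0 [ 0.57  0.47 -0.29  2.04  0.22  0.66 -1.18]
1 grasp [ 0.35  0.73 -1.    2.11  0.89  0.81  0.8 ]
1 place [ 0.77  0.52 -0.64  2.05  0.47  0.72  0.87]
1 place0 [ 1.18  0.8  -1.18  2.01  0.91  1.    1.35]
h 0 0 [ 0.642 -0.186] [ 0.92  0.93 -1.18  1.63  0.91  1.23  1.94]
h 0 0.5 [ 0.576 -0.151] [-0.55  0.77  1.11  1.9  -0.82  1.02 -2.46]
h 0 1.03 [ 0.498 -0.152] [-0.58  0.65  1.11  2.07 -0.76  0.91 -1.89]
h 1 0 [ 0.642 -0.186] [ 0.54  0.64 -0.47  1.65  0.34  0.93 -0.8 ]
h 1 0.5 [ 0.576 -0.151] [ 0.6   0.56 -0.56  1.83  0.38  0.86 -0.39]
h 1 1.03 [ 0.498 -0.152] [ 0.7   0.46 -0.62  2.    0.37  0.79  0.16]
```

```bash
python3 - <<'E'
from rig import *
from h import *
t=BY-np.pi/2; p=bx(-.006)
command_gripper(.045,50)
movep([*p,.22],Rt(t)); 
s=sense(); pic,_=camera("wrist"); cv2.imwrite("pics/w1.png",pic[:,:,::-1]); pickle.dump((s,camera_params("wrist")),open("w1.pkl","wb"))
move_l([*p,.075],feed=.2); hit=move_l([*p,.038],feed=.06,until_force=8); print("hit",hit,sense()["position"])
command_gripper(0,50); s=sense(); print("gap",s["finger_gap"],s["wrist_force"].round(1))
move_l([*p,.16],feed=.15); s=sense(); print("gap",s["finger_gap"],s["wrist_force"].round(1),s["time_s"])
pic,_=camera("wrist"); cv2.imwrite("pics/w2.png",pic[:,:,::-1]); pickle.dump((s,camera_params("wrist")),open("w2.pkl","wb"))
print(camera_params("wrist"))
E
```

```text
hit False [0.46171812 0.15265605 0.0379701 ]
gap 0.007280654442984479 [ 0.7 -0.1  3.3]
gap 0.0067363625765303765 [-0.3  0.1 -2.2] 6.675
{'K': array([[348.55194173,   0.        , 319.40467799],
       [  0.        , 348.55194173, 243.02323451],
       [  0.        ,   0.        ,   1.        ]]), 'dist': array([0.01264369, 0.        , 0.        , 0.        , 0.        ]), 'tool_from_camera': array([[ 3.35342493e-04, -9.55824218e-01, -2.93938689e-01,
         7.61380134e-02],
       [ 9.99999935e-01,  2.80899908e-04,  2.27433609e-04,
        -6.51287709e-04],
       [-1.34819201e-04, -2.93938746e-01,  9.55824249e-01,
        -1.17608943e-01],
       [ 0.00000000e+00,  0.00000000e+00,  0.00000000e+00,
         1.00000000e+00]])}
```

View pics/w2.png

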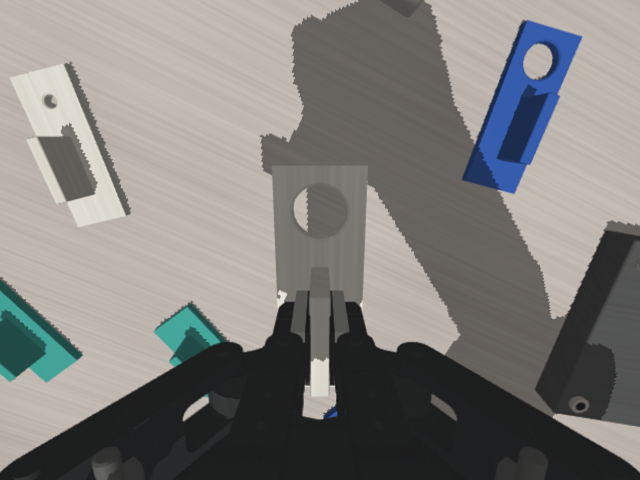

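The wrist image shows the bracket held level by its rib, with the eye's top rim centred at about (320,210). Next I'll compute the eye in the tool frame and hover it over the post.

```bash
cat >> h.py <<'E'
def wcam(s,c):
    T=np.eye(4);T[:3,:3]=s["tcp_rot"];T[:3,3]=s["position"];M=T@c["tool_from_camera"]
    return dict(K=c["K"],dist=c["dist"],position=M[:3,3],rotation=M[:3,:3])
E
python3 - <<'E'
from rig import *
from h import *
s,c=pickle.load(open("w2.pkl","rb")); w=wcam(s,c)
P=at_z(w,(320,210.5),s["position"][2]-.030); e=s["tcp_rot"].T@(P-s["position"]); print("eye in tool",e.round(4))
a=YAW-.8; t=a-np.pi/2; R=Rt(t)
ex=.041; tgt=fx(0,0)-R[:2,:2]@np.array([ex,0])
movep([*tgt,.20],R); move_l([*tgt,.128],feed=.12)
s=sense(); pic,_=camera("wrist"); cv2.imwrite("pics/w3.png",pic[:,:,::-1]); pickle.dump((s,camera_params("wrist")),open("w3.pkl","wb"))
print(s["position"].round(4),s["time_s"]); w=wcam(s,camera_params("wrist"))
print("expected eye px",proj(w,[*fx(0,0),s["position"][2]-.03]),"tip px",proj(w,[*fx(0,0),.075]))
E
```

```text
eye in tool [ 0.0454 -0.0004  0.0299]
[ 0.4804 -0.1779  0.1285] 8.7333
expected eye px [[323.75247207 219.15897138]] tip px [[323.25853527 208.42368122]]
```

View pics/w3.png

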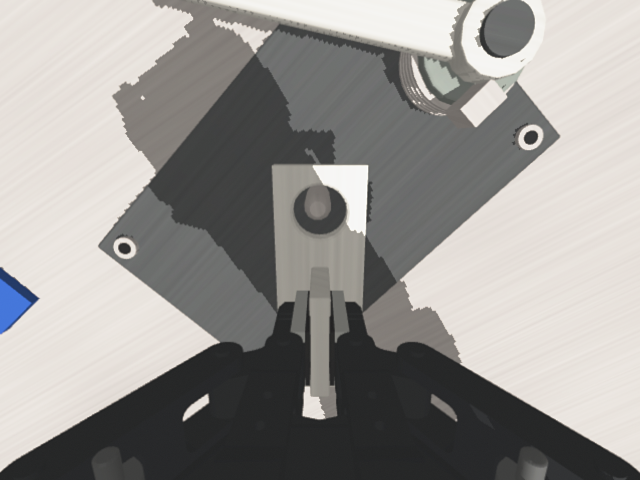

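```bash
python3 -c "
import cv2;p=cv2.imread('pics/w3.png')[160:250,270:375];cv2.imwrite('pics/w3c.png',cv2.resize(p,None,fx=6,fy=6,interpolation=cv2.INTER_CUBIC))"
```

```text
(no output)
```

View pics/w3c.png

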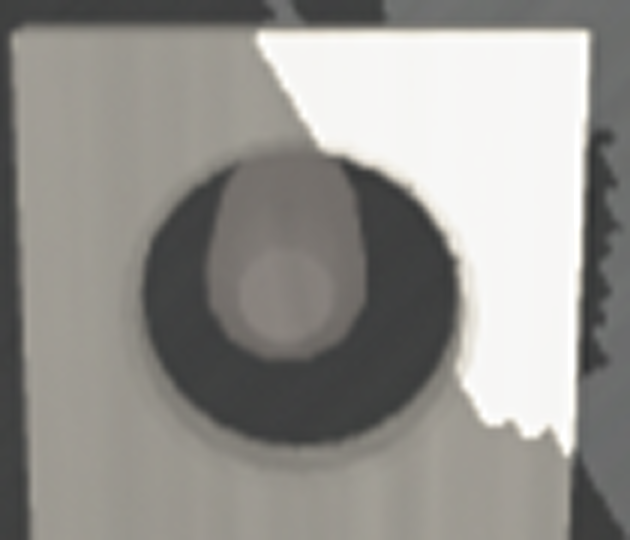

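```bash
python3 - <<'E'
from h import *
s,c=pickle.load(open("w3.pkl","rb")); w=wcam(s,c); z=s["position"][2]
f=lambda x,y:((x+.5)/6-.5+270,(y+.5)/6-.5+160)
tip=at_z(w,f(285,295),.075); eye=at_z(w,f(301,303.5),z-.03)
print(tip,eye,"fix",fx(0,0)); print("tip-eye world",tip-eye,"tool",s["tcp_rot"].T@(tip-eye))
l=at_z(w,f(133,300),z-.03);r=at_z(w,f(470,300),z-.03);print("eye dia",np.linalg.norm(l-r))
for n,Z in (("tip d",.075),):print(n,np.linalg.norm(at_z(w,f(238,295),Z)-at_z(w,f(333,295),Z)))
E
```

```text
[ 0.51624768 -0.19677894  0.075     ] [ 0.51909451 -0.20006048  0.09845852] fix [ 0.5148 -0.1995]
tip-eye world [-0.00284683  0.00328154 -0.02345852] tool [-0.00415429 -0.00132578  0.02345548]
eye dia 0.024176038591795523
tip d 0.00789288360997354
```

The post tip is at about (317.5,209) and the eye centre at about (320,210.6). Their measured diameters, 7.9 and 24.2 mm, match the 8 and 24 mm given. I'll shift by the measured offset and lower under a force guard.

```bash
python3 - <<'E'
from rig import *
from h import *
p=sense()["position"].copy()+[-.00285,.00328,0]
move_l(p,feed=.03); print(sense()["wrist_force"].round(1))
p[2]=.080; hit=move_l(p,feed=.04,until_force=8); s=sense(); print("A",hit,s["position"].round(4),s["wrist_force"].round(1))
if not hit:
    p[2]=.066; hit=move_l(p,feed=.02,until_force=6); s=sense(); print("B",hit,s["position"].round(4),s["wrist_force"].round(1),s["ft_torque"].round(2))
print(s["time_s"],s["finger_gap"])
pic,_=camera("wrist"); cv2.imwrite("pics/w4.png",pic[:,:,::-1])
E
```

```text
[ 0.4 -0.6 -1.7]
A False [ 0.4779 -0.1749  0.0803] [-1.   0.8 -1.8]
B True [ 0.4775 -0.1748  0.0684] [-0.7 -0.2  4.3] [-0.08  0.09 -0.03]
11.0083 0.007108641404554152
```

View pics/w4.png

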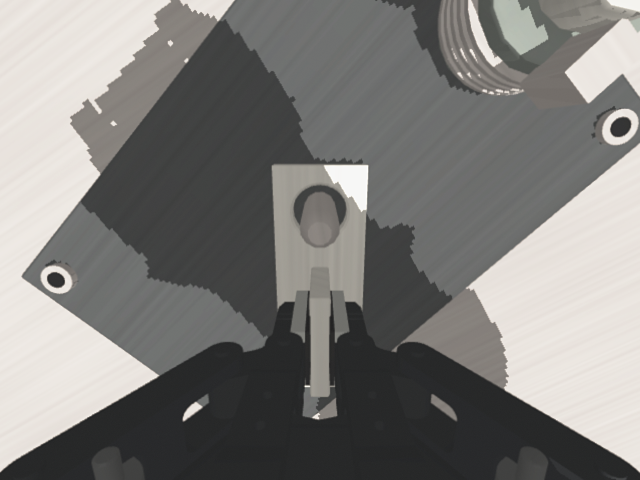

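The post stands through the eye at (320,210), and contact came at TCP z = 0.0684, which matches the plate being flat on the base. Now I'll release, retreat and pinch the handle.

```bash
python3 - <<'E'
from rig import *
from h import *
command_gripper(.03); p=sense()["position"].copy(); p[2]=.25; move_l([p[0],p[1],.12],feed=.06); move_l(p,feed=.25)
print("f",sense()["wrist_force"].round(1))
piv=fx(0,-.1); a=YAW+np.pi/2-1; h=piv+.15*np.array([np.cos(a),np.sin(a)]); R=Rt(a+np.pi/2+np.pi)
command_gripper(.05,40)
movep([*h,.24],R)
s=sense(); pic,_=camera("wrist"); cv2.imwrite("pics/w5.png",pic[:,:,::-1]); pickle.dump((s,camera_params("wrist")),open("w5.pkl","wb"))
w=wcam(s,camera_params("wrist")); print("handle top px exp",proj(w,[*h,.138]),"h",h,s["time_s"])
E
```

```text
f [0.2 1.  0.1]
handle top px exp [[320.29310076 255.33908839]] h [ 0.64170675 -0.18587623] 14.45
```

View pics/w5.png

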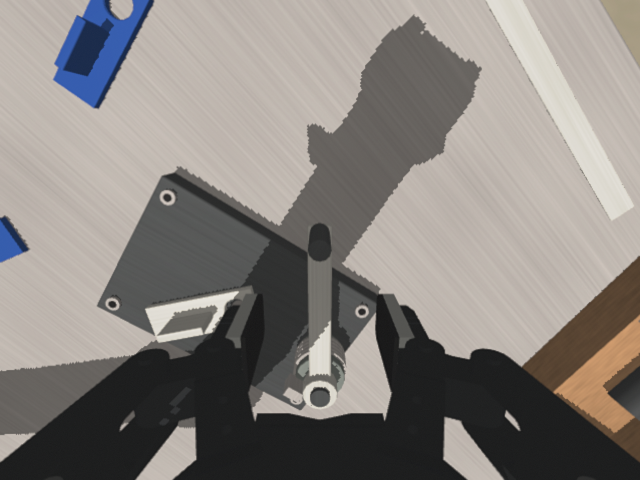

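The bracket lies on the fixture with the post through it at about (195,315). The handle pin's top is near (319,248), against (320,255) predicted. The wrist camera has consistently read about 3 mm in +x and +y from the top camera, so I'll split the difference. A pinch tolerates that.

```bash
sed -i 's/^FIX=.*; YAW/FIX=np.array([0.5168,-0.1973]); YAW/' h.py; cat >> h.py <<'E'
def hp(th,r=.15):
    a=YAW+np.pi/2-1+th; return [*(fx(0,-.1)+r*np.array([np.cos(a),np.sin(a)])),.122],Rt(a+1.5*np.pi)
E
python3 - <<'E'
from rig import *
from h import *
p,R=hp(0)
move_l([p[0],p[1],.165],R,feed=.15); print(move_l(p,feed=.08,until_force=8))
command_gripper(0,40); s=sense(); f0=s["wrist_force"]; print("gap",s["finger_gap"],f0.round(1),s["position"].round(4))
if .012<s["finger_gap"]<.02:
  for th in np.linspace(.1,.9,9):
    p,R=hp(th)
    hit=move_l(p,R,feed=.05,until_force=30); s=sense()
    a=YAW+np.pi/2-1+th; f=s["wrist_force"][:2]
    print(round(th,2),hit,"rad,tan",np.round([f@[np.cos(a),np.sin(a)],f@[-np.sin(a),np.cos(a)]],1),"z",s["wrist_force"][2].round(1),s["finger_gap"].round(4),s["time_s"])
    if hit: break
E
```

```text
False
gap 0.015005302686586602 [-3.   0.8  3.8] [ 0.6436 -0.1832  0.1226]Traceback (most recent call last):
  File "<stdin>", line 11, in <module>
AttributeError: 'float' object has no attribute 'round'
```

```bash
python3 - <<'E'
from rig import *
from h import *
for th in np.linspace(.2,.95,8):
    p,R=hp(th)
    hit=move_l(p,R,feed=.05,until_force=30); s=sense()
    a=YAW+np.pi/2-1+th; f=s["wrist_force"]
    print(round(th,2),hit,"rad,tan",np.round([f[:2]@[np.cos(a),np.sin(a)],f[:2]@[-np.sin(a),np.cos(a)],f[2]],1),round(s["finger_gap"],4),s["time_s"])
    if hit: break
E
```

```text
0.2 False rad,tan [ 0.9 -3.3  5.3] 0.0148 17.1333
0.31 False rad,tan [ 1.2 -4.   5.3] 0.0152 17.6083
0.41 False rad,tan [ 2.1 -4.   5.5] 0.0148 18.0833
0.52 False rad,tan [ 1.5 -4.2  5.1] 0.0152 18.5583
0.63 False rad,tan [ 0.8 -4.1  5.8] 0.015 19.0333
0.74 False rad,tan [ 0.8 -5.1  5.3] 0.0147 19.5083
0.84 False rad,tan [ 1.3 -6.5  4.5] 0.0147 19.9833
0.95 False rad,tan [ 1.2 -6.6  4.1] 0.0149 20.4583
```

The force is tracking the spring. I'll press on in small steps until it rises sharply at the stop.

```bash
python3 - <<'E'
from rig import *
from h import *
for th in np.arange(.97,1.10,.01):
    p,R=hp(th)
    move_l(p,R,feed=.02,until_force=20); sleep(.15); s=sense()
    a=YAW+np.pi/2-1+th; f=s["wrist_force"]; ft=f[:2]@[-np.sin(a),np.cos(a)]
    v=s["position"][:2]-fx(0,-.1); 
    print(round(th,3),"rad,tan",np.round([f[:2]@[np.cos(a),np.sin(a)],ft,f[2]],1),"actual th",(np.arctan2(v[1],v[0])-YAW-np.pi/2+1).round(4),round(s["finger_gap"],4),s["time_s"])
    if ft<-22: break
for n in("wrist","top"):
    pic,d=camera(n); cv2.imwrite(f"pics/{n}6.png",pic[:,:,::-1]); np.savez(n+"6.npz",p=pic,d=d)
p=cv2.resize(cv2.imread("pics/top6.png")[160:310,320:480],(640,600),interpolation=cv2.INTER_CUBIC); cv2.imwrite("pics/top6c.png",p)
E
```

```text
0.97 rad,tan [-0.1 -6.5  4.5] actual th 0.9586 0.0145 20.9083
0.98 rad,tan [ 1.2 -5.6  4.9] actual th 0.9682 0.015 21.3083
0.99 rad,tan [ 1.3 -6.6  4.9] actual th 0.978 0.0148 21.7083
1.0 rad,tan [ 1.5 -7.1  4.4] actual th 0.988 0.0146 22.1083
1.01 rad,tan [ 1.6 -6.9  4.4] actual th 0.9978 0.0146 22.5083
1.02 rad,tan [ 1.3 -6.7  3.8] actual th 1.0075 0.015 22.9083
1.03 rad,tan [ 0.2 -9.6  0.6] actual th 1.0112 0.0145 23.3083
1.04 rad,tan [  0.8 -13.6  -3.2] actual th 1.0125 0.0155 23.7083
1.05 rad,tan [  0.1 -18.4  -6.5] actual th 1.0145 0.0153 24.1083
1.06 rad,tan [ -1.5 -22.6 -10.5] actual th 1.016 0.015 24.5083
```

View pics/wrist6.png

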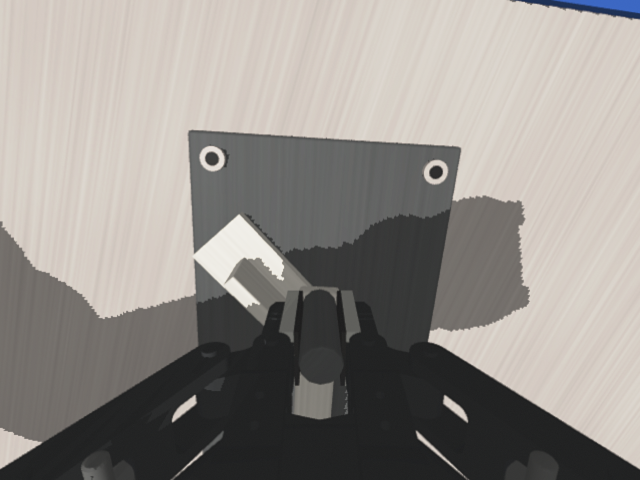

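The stop shows clearly. The measured angle stalls at about 1.01 while the force climbs from 7 to 23 N. The bracket still looks flat, with the pin pinched at (320,365). I'll do a last hold check plus a depth check of the bracket's height, then hand in.

```bash
python3 - <<'E'
from rig import *
from h import *
for n in("side","top"):
    c=camera_params(n); _,d=camera(n); b=YAW-.8; u=np.array([np.cos(b),np.sin(b)]); v=np.array([-u[1],u[0]])
    for r in(-.075,-.06,-.04):
      for l in(-.013,.013):
        P=np.array([*(fx(0,0)+r*u+l*v),.038]); uv=proj(c,P)[0]; z=d[int(round(uv[1])),int(round(uv[0]))]
        o,q=ray(c,uv); print(n,r,l,"z",(o+q*z)[2].round(4),end="; ")
    print()
for _ in range(3):
    sleep(.4); s=sense(); print(s["position"].round(4),s["wrist_force"].round(1),round(s["finger_gap"],4),s["time_s"])
E
```

```text
side -0.075 -0.013 z 0.0315; side -0.075 0.013 z 0.0339; side -0.06 -0.013 z 0.0329; side -0.06 0.013 z 0.0349; side -0.04 -0.013 z 0.0563; side -0.04 0.013 z 0.0406; 
top -0.075 -0.013 z 0.041; top -0.075 0.013 z 0.0375; top -0.06 -0.013 z 0.1891; top -0.06 0.013 z 0.0429; top -0.04 -0.013 z 0.4276; top -0.04 0.013 z 0.4181; 
[ 0.5016 -0.1489  0.1228] [21.5  6.3 -9.9] 0.015 25.1083
[ 0.5016 -0.1489  0.1228] [ 21.5   7.  -10.9] 0.0149 25.5083
[ 0.5016 -0.1489  0.1228] [ 21.4   7.2 -10.3] 0.015 25.9083
```

```bash
python3 -c "
from rig import *
finish_job(); print(sense()['time_s'])"
```

```text
the job is handed in; nothing more can be done
the job is handed in; nothing more can be done
```

The bracket with the 24 mm eye is hung on the post, and the job was handed in at about 26 s with the keeper arm held at its stop.

**What I did:** I picked the bracket up by its rib and lined its eye up with the post tip using the wrist camera. I lowered it until it touched the base plate and let go while the keeper arm was still at rest. Then I pinched the handle pin, swung the arm round against its spring to the stop, and kept pressing and gripping.

**Checks that passed:**
- **Bracket seating:** contact came at the expected tool height, 68.4 mm against 68 mm.
- **Keeper at its stop:** the arm stalled at about 1.01 rad while the push rose from 7 to about 22 N.
- **Hold:** position, force and grip stayed steady for the last second, with the gripper opening at 15 mm on the 16 mm pin.

**Checks that disagreed:**
- **Camera offset:** the top and wrist cameras differed by about 3 mm, more than the stated 2 mm. I corrected the placing by the relative wrist view and split the difference for the handle.
- **Bracket height at the end:** the final depth readings were scattered at 31–43 mm where 38 mm was expected, with some points hidden. They fit a flat bracket but do not measure it precisely.
- **Bystanders:** I did not compare before and after views of the other objects. No contact with them was noticed.

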